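# Push the vial carrier round the fixtures and home into the autosampler bay

### The arm

A 6-joint arm with a two-finger parallel gripper is mounted at the origin on the work surface. World frame = base frame: x ahead of the robot, y to its left, z up, the work surface at z = 0. Lengths are in mm, angles in rad, forces in N, time in s.
With the tool pointing down it reaches from about 350 to 875 mm from the base axis. Payload 4.2 kg.
Tool frame: the origin (TCP) lies between the finger pads; the fingertips stand 8 mm ahead of it and the grasp point (between the pads) lies 11 mm behind it; z points along the fingers, y is the line along which they close (so a half turn about z gives the same grasp; the last joint's range is limited). The gripper opens to 85 mm and grips with 20 to 120 N. Pads are 22 mm wide; open, the fingers measure 114 mm over their backs; the gripper's body (76 mm by 85 mm) begins 54 mm behind the grasp point. The pads swing forward as they close: fully open they stand 13 mm farther back than shut.
Start: joints at [-1.048, 0.385, 0.008, 0, -1.194, -0.259], TCP at [162.986, -603.353, 209.412] pointing down, gripper open.
Joint ranges: [-3.14, 3.14], [-1.21, 2.06], [-1.07, 1.41], [-3.16, 2.05], [-2.99, -0.16], [-3.1, 3.1]. Speed limits (rad/s): [2.79, 2.79, 3.14, 3.14, 3.14, 3.14].

### API

Orientations are given as a unit quaternion [x, y, z, w].
In Python, from bench import read_state, get_image, camera_params, job_done gives the robot as it stands.
- The arm moves only by the tool drive_tool, never from a script. Its argument "moves" is a list that holds one entry, the list of rows, each a list of 7 numbers: the shift along the tool's x, y, z in m, then the turn, a rotation vector about the tool's x, y, z in rad, then the closure in counts, from 0 (fully open) to 255 (shut). A call has 1 to 8 rows; each row shifts and turns the commanded pose from where the row before left it, along the tool's axes as they then stand; what a row does not reach is not made up. A row lasts 1/12 s, in which the tool goes at most 41.7 mm and 7.16 degrees, less where a joint would pass 70% of its speed; a pose out of reach is approached as far as the arm can. A call is refused whole if a number of a shift passes 0.0417 or a number of a turn 0.125, either way. A call with a gripper value outside its range is refused whole. The fingers move at their own pace and stop on an object; the grip force is fixed at half the most. Time passes only in rows, so rows that do not move let the fingers close. It gives the time, the measured TCP pose, the force and the opening at its end, in the units of the state.
- read_state(): the state, without advancing time (a new reading comes with each control period).
- get_image(name): name is "scene" or "top"; returns the picture (420x560x3 uint8, blue, green, red); there is no depth.
- camera_params(name): a dict with "mtx" (3x3 intrinsics, pixels), "extrinsics" (4x4, takes a point from camera to world coordinates). Camera axes: x right, y up, looking along -z (the intrinsics and any distortion apply to the point x, -y, -z); pixel columns grow to the right and rows downward; lengths in mm; the calibration is good to about 2 mm. A picture is of the moment at which its call begins. camera_params takes no time and is no camera call.
- job_done(): hands the job in, once; it reports no verdict.
The state is a dict: "clock": time; "joints": joint angles; "joint_vel": joint speeds; "joint_efforts": joint torques, N m; "position": TCP position; "ee_rot": TCP orientation; "contact_force": force on the tool from outside, world axes, zero at the start; "wrist_torque": the same for the moment, N m; "gripper_width": finger opening in mm.
Only numpy, scipy, OpenCV 4.12 (cv2) and the standard library are available. Lean on these libraries where they do the work, as an engineer would, in place of code of your own. Each camera call takes 0.05 s, during which the arm holds its last target. There are 200 camera calls.

### The job

Slide the blue vial carrier across the bench into the autosampler's loading bay: push it out towards the robot, past the fixture that stands beside the bay, across to the bay's mouth and in between the guides, past the sprung side clamp, until it is home against the orange-padded end stop. Press it lightly but definitely against the stop (about 10 N on the stop, never more than 20 N), then back away and leave it there. Keep the carrier flat on the bench all the way, let neither the carrier nor the robot touch the pipette tip box or the orange vial rack, and leave the bottle caddy, the beaker and the brown bottle where they stand.

Things in the scene. Friction and masses are not known exactly. Their poses are not given: they have to be found in the camera images.
- carrier: Blue carrier block full of capped vials: 110 mm long (its x), 90 mm wide (its y), 30 mm high, vial caps to 43 mm, flat sides, 0.45 to 0.72 kg, loose (friction 0.36 to 0.54), too wide to grip. Origin: centre of its underside. It starts to the left or right of the bay and beyond the fixtures' near faces, long axis within 0.2 rad of the bay's. It goes in long way first; either end may lead.
- dock: Bay of a white bench-top autosampler, fixed. Origin on the bench, midway between the guides; x points into the bay, y to the left. The bay's floor is the bench top itself. White housing 120 mm high and 250 mm wide from x = 100 mm on; parked needle arm on top of it to 211 mm.
- bay_mouth (a point): Middle of the bay's mouth, on the bench, at x = -68 mm of the dock; axes as the dock's. Two grey guides, 93 mm apart inside, 22 mm high, run from x = -20 to 100 mm of the dock and flare at 13 degrees to 115 mm apart here. Dark end stop with orange pad between them, 24 mm high: fixed, its face anywhere from x = 36 to 76 mm of the dock, not reported: it shows from above, or is felt as a firm rise of force that does not give way.
- clamp_shoe (a point): Sprung yellow shoe in the left guide (dock x = -19 to 43 mm; this is its middle), 3.5 mm proud with a 9 degree lead-in. It gives way (1 to 3 N) and presses the carrier to the right guide, so pushing gets stiffer once the carrier's leading face passes dock x = -19 mm: 3 to 10 N of uneven drag, 13 N at most in a slow push. This is not the stop.
- tip_box: Fixture: green pipette tip box with clear lid, 122 mm along its x, 82 mm along y, 60 mm high, fixed beside the bay (left or right). Origin: centre of its underside. Not to be touched.
- vial_rack: Fixture: orange rack of brown and clear vials, 122 mm along its x, 82 mm along y, 60 mm high with the vials, fixed on the bay's other side. Origin: centre of its underside. Not to be touched.
- caddy: Bystander: loose white caddy with two brown bottles, 100 x 70 mm, 115 mm high, on the other side of the bay from the carrier. Origin: centre of its underside.
- beaker: Bystander: loose glass beaker, 68 mm across, 85 mm high, beside the autosampler's housing. Origin: centre of its underside.
- bottle: Bystander: loose brown bottle with black cap, 60 mm across, 120 mm high, beside the housing on the other side. Origin: centre of its underside.
Mind the look-alikes: they are no part of the job. What is shaped like the carrier but purple or red is not meant.

How it is judged (in metres and radians):
On the way, in this order (a step that is already met when the one before it is completed fails the run):
1. the carrier stands in front of the bay's mouth, between the fixtures and the robot (x of carrier in the frame of dock below -0.09 m and y of carrier in the frame of dock between -0.02 and 0.02 m), for 0.05 s.
2. the carrier is pressed against the end stop with more than 5 N (contact force between carrier and stop above 5 N and y of carrier in the frame of dock between -0.004 and 0.004 m and angle between the x axis of carrier and the x axis of dock, either way round below 0.05 rad), for 0.2 s.
At the end, for the whole second after the job is handed in: the carrier lies flat and at rest between the guides, within 4 mm of the bay's centre line and 0.05 rad of its direction, its leading face within 2.5 mm of the end stop's pad (y of carrier in the frame of dock between -0.004 and 0.004 m and angle between the x axis of carrier and the x axis of dock, either way round below 0.05 rad and x of carrier in the frame of stop between -0.0575 and -0.05 m and height (world z) of carrier below 0.004 m and linear speed of carrier below 0.01 m/s); the robot touches nothing.
It fails at once if a fixture (tip box or vial rack) is touched (contact force between any of tip_box, vial_rack and anything else above 0.3 N).
It fails at once if the carrier is pressed on the bay or its end stop with more than 20 N (contact force between carrier and dock above 20 N or contact force between carrier and stop above 20 N).
It fails at once if the carrier is lifted by more than 5 mm or tipped by more than 0.1 rad (height (world z) of carrier above 0.005 m or angle between carrier's own z axis and vertical above 0.1 rad).
It fails at once if a bystander is moved by more than 10 mm (distance of any of caddy, beaker, bottle from where it was at the start of the episode above 0.01 m).
It also fails if it takes over 67 s, if anything falls off the work surface, if the arm or the gripper's body presses on something with over 40 N, if the wrist force passes 120 N, or if a joint passes its speed limit or range.

## Working session

There is one attempt and no reset: what is moved stays moved. The work goes in short steps, Python scripts to look and compute and a tool call to move; the robot and the scene stay as the last step left them, time stands still between calls to the robot, and variables do not carry over. Pictures are saved under pics/ and viewed, on a budget of 10 in all, crops included, one or two more only if the job needs it, and the job is handed in when it is done.

Besides the shell and the picture viewer there is one more tool, called in YAML: its name, and indented under it one key for each argument. drive_tool: Moves the arm, as the interface text tells. Its arguments: {"type":"object","properties":{"moves":{"type":"array"}},"required":["moves"]}

```bash
mkdir -p pics; ls; python3 - <<'E'
from bench import *
import cv2,json
for n in("top","scene"):
    cv2.imwrite(f"pics/{n}0.png",get_image(n)); p=camera_params(n); print(n,p)
print(read_state())
E
```

```text
pics
top {'mtx': array([[388.37075232,   0.        , 274.35779972],
       [  0.        , 388.37075232, 202.78808056],
       [  0.        ,   0.        ,   1.        ]]), 'extrinsics': array([[-2.25795132e-02,  9.92924435e-01, -1.16581442e-01,
         5.46090722e+02],
       [-9.99628259e-01, -2.06404584e-02,  1.78133328e-02,
         1.09105597e+02],
       [ 1.52809990e-02,  1.16940320e-01,  9.93021376e-01,
         1.03743218e+03],
       [ 0.00000000e+00,  0.00000000e+00,  0.00000000e+00,
         1.00000000e+00]])}
scene {'mtx': array([[415.48024743,   0.        , 277.53355046],
       [  0.        , 415.48024743, 215.15932402],
       [  0.        ,   0.        ,   1.        ]]), 'extrinsics': array([[-2.42164248e-01, -7.45521956e-01,  6.20929538e-01,
         1.26405014e+03],
       [ 9.70107173e-01, -1.96451806e-01,  1.42473718e-01,
         2.34273267e+02],
       [ 1.57654440e-02,  6.36870239e-01,  7.70809801e-01,
         8.23322487e+02],
       [ 0.00000000e+00,  0.00000000e+00,  0.00000000e+00,
         1.00000000e+00]])}
{'clock': 0.1, 'joints': array([-1.04835925e+00,  3.85473497e-01,  6.74923217e-03, -4.04023238e-04,
       -1.19397150e+00, -2.58633571e-01]), 'joint_vel': array([ 0.00109276, -0.00077688,  0.00280404,  0.00301156,  0.00038588,
       -0.00103345]), 'joint_efforts': array([-8.85699842e-05, -3.93318486e+01,  1.88930172e+01,  4.19805408e+00,
       -2.60316941e-03,  1.03031797e-05]), 'position': array([ 162.85309658, -602.83205316,  208.43412541]), 'ee_rot': array([-1.31445685e-01,  9.91322901e-01,  9.49689839e-04, -1.87912716e-04]), 'contact_force': array([-0.50007455, -0.59161823,  0.08814984]), 'wrist_torque': array([ 0.0253523 , -0.04628248, -0.06060902]), 'gripper_width': 85.27863227015406}
```

View pics/top0.png

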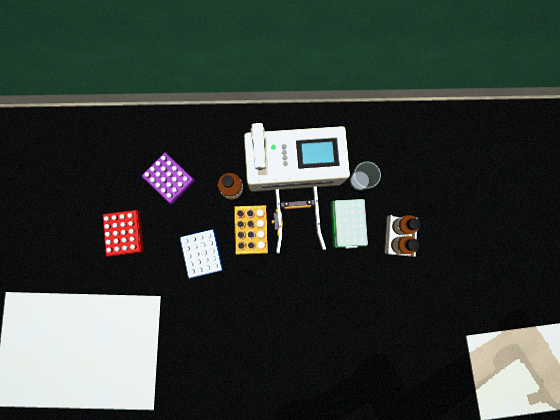

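View pics/scene0.png

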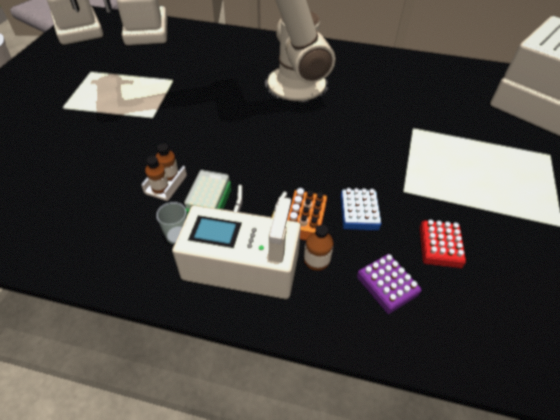

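The carrier is at about (201,253) in the top view, with the orange rack at (251,230). The bay's guides run from (278,250) and (325,248), its stop is at (298,204), and the tip box is at (350,223). Next I enlarge this and measure.

```bash
cat > h.py <<'E'
from bench import *
import cv2, numpy as np
def ray(n,uv,z):
    p=camera_params(n); E=p['extrinsics']; K=p['mtx']
    uv=np.atleast_2d(np.float64(uv)); d=np.c_[(uv-K[:2,2])/[K[0,0],K[1,1]],np.ones(len(uv))]*[1,-1,-1]
    d=d@E[:3,:3].T; o=E[:3,3]; return (o+d*((z-o[2])/d[:,2])[:,None])[:,:2]
def proj(n,P):
    p=camera_params(n); E=p['extrinsics']; q=(np.atleast_2d(P)-E[:3,3])@E[:3,:3]; q=q*[1,-1,-1]
    q=q@p['mtx'].T; return q[:,:2]/q[:,2:]
def carrier(im,z=30.):
    # top-view: blue pixels + white caps -> hull -> min-area rectangle on plane z
    hsv=cv2.cvtColor(im,cv2.COLOR_BGR2HSV)
    m=cv2.inRange(hsv,(100,60,50),(122,255,255)); m[:195]=0
    n,l,s,c=cv2.connectedComponentsWithStats(cv2.morphologyEx(m,cv2.MORPH_CLOSE,np.ones((5,5))))
    i=1+s[1:,4].argmax(); v,u=np.nonzero((l==i))
    P=ray("top",np.c_[u,v],z).astype(np.float32)
    r=cv2.minAreaRect(cv2.convexHull(P)); return r,s[i],P.mean(0)
E
python3 - <<'E'
from h import *
im=cv2.imread("pics/top0.png")
print(carrier(im))
hsv=cv2.cvtColor(im,cv2.COLOR_BGR2HSV)
print(hsv[235:275:6,180:224:4].tolist()[3])
c=im[180:285,165:375]; c=cv2.resize(c,None,fx=3.8,fy=3.8,interpolation=cv2.INTER_CUBIC)
c=cv2.convertScaleAbs(c,alpha=1.3,beta=20)
cv2.imwrite("pics/crop0.png",c)
E
```

```text
(((537.78271484375, 282.5180358886719), (110.64484405517578, 92.69313049316406), 12.397134780883789), array([180, 229,  43,  50, 202], dtype=int32), array([525.446 , 274.4099], dtype=float32))
[[109, 170, 12], [90, 3, 255], [102, 10, 249], [102, 10, 249], [99, 10, 249], [102, 10, 252], [103, 12, 253], [102, 10, 251], [102, 10, 247], [101, 8, 251], [107, 198, 27]]
```

View pics/crop0.png

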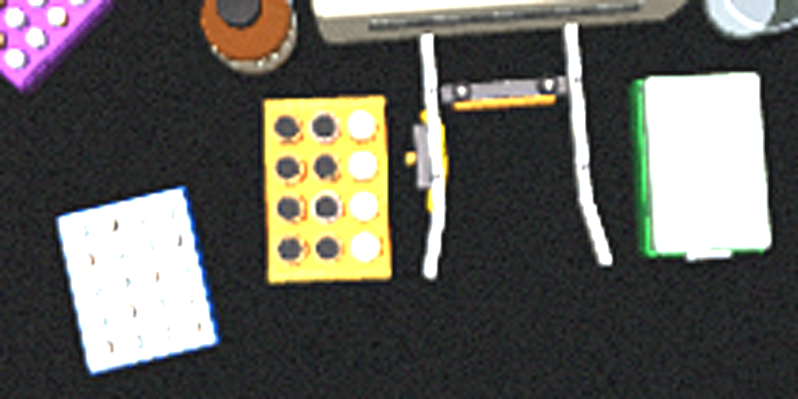

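```bash
python3 - <<'E'
from h import *
R=lambda p,z: ray("top",np.array(p)/3.8+[165,180]-0.37,z)
im=cv2.imread("pics/top0.png"); hsv=cv2.cvtColor(im,cv2.COLOR_BGR2HSV)
# guide centrelines by rows: bright grey pixels
g=im.min(2).astype(float)
L=[];Rr=[]
for v in range(192,254):
    o=[]
    for a,b,s in((272,288,L),(311,330,Rr)):
        w=np.clip(g[v,a:b]-90,0,None)
        if w.sum()>150: s.append([(w*np.arange(a,b)).sum()/w.sum(),v])
L=np.array(L);Rr=np.array(Rr)
for n,s in(("L",L),("R",Rr)):
    P=ray("top",s,22); print(n,P[::4].round(1).tolist(), P[-1])
m=cv2.inRange(hsv,(8,120,90),(28,255,255))
n,l,s,c=cv2.connectedComponentsWithStats(m)
for i in range(1,n):
    if s[i,4]>15:
        v,u=np.nonzero(l==i); 
        for z in (24,40): 
            r=cv2.minAreaRect(ray("top",np.c_[u,v],z).astype(np.float32)); print(s[i],z,r)
v,u=np.nonzero(m[195:212,280:318]); P=ray("top",np.c_[u+280,v+195],24); print("pad",P.min(0),P.max(0))
print("pad pts",R([[455,108],[555,102],[455,101],[555,95]],20))
print("rack corners z~25:",R([[268,283],[391,278],[385,97],[263,99]],25),"z40",R([[268,283],[391,278],[385,97],[263,99]],40))
print("tip z60",R([[652,257],[770,250],[758,73],[645,76]],60), R([[640,255]],0))
print("carrier",R([[88,374],[218,345],[183,187],[57,215]],30))
E
```

```text
L [[693.8, 83.2], [683.2, 82.7], [672.5, 81.2], [661.8, 74.6], [651.3, 81.0], [640.7, 79.9], [630.2, 81.5], [619.7, 81.3], [609.2, 80.4], [598.7, 80.4], [588.2, 77.8], [577.8, 78.3], [567.5, 80.2], [557.2, 81.4], [546.9, 84.0], [536.6, 84.8]] [536.58088419  84.79307425]
R [[691.8, -17.8], [681.1, -18.6], [670.5, -16.8], [659.8, -19.4], [649.2, -20.4], [638.6, -20.6], [628.0, -21.0], [617.5, -22.3], [607.0, -21.8], [596.5, -22.6], [586.0, -23.7], [575.5, -26.5], [565.0, -30.0], [554.6, -32.9], [544.2, -35.4]] [541.58857641 -35.68559745]
[218 173  23  23 283] 24 ((718.878662109375, 209.40707397460938), (58.58893966674805, 57.8466796875), 43.87556457519531)
[218 173  23  23 283] 40 ((716.1506958007812, 207.82351684570312), (57.663917541503906, 56.933433532714844), 43.87582778930664)
[ 234  205   34   50 1077] 24 ((597.1370239257812, 154.8231201171875), (126.20365905761719, 84.64056396484375), 0.5245687961578369)
[ 234  205   34   50 1077] 40 ((596.3310546875, 154.10133361816406), (124.21117401123047, 83.30426025390625), 0.5245640873908997)
[284 205  27   4  67] 24 ((653.775146484375, 31
[... 991 characters left out ...]
9] [657.64941359  65.86508202]
pad pts [[651.02964322  64.79849707]
 [653.75863408  -4.77664296]
 [655.91050549  64.67352108]
 [658.64845468  -4.94070575]]
rack corners z~25: [[533.72622741 195.12563173]
 [535.19389037 111.54705731]
 [659.15767358 113.14306148]
 [659.52603478 197.20815851]] z40 [[533.90941737 193.85117548]
 [535.35533572 111.51088511]
 [657.48249542 113.08324319]
 [657.84539905 195.90284794]]
tip z60 [[ 545.39240962  -60.92495011]
 [ 548.22362138 -139.27280407]
 [ 666.21111783 -137.17590894]
 [ 665.7543231   -61.19390549]] [[546.92972333 -62.99815683]]
carrier [[476.09484103 315.72378909]
 [493.22761604 228.70320642]
 [599.8662269  251.73842821]
 [582.75698484 337.02889699]]
```

The measurements, in world mm:
- **Carrier:** about (538, 283), yaw about 0.20.
- **Dock:** origin about (603, 29), yaw about 0.04.
- **Stop pad:** face at x of about 652.
- **Rack:** near face at x of about 534, spanning y 112 to 196.

My plan is to half-close the fingers, which gives a stable two-point pusher. I then swing behind the carrier at height.

drive_tool:
  moves:
    - [[0,0,0,0,0,0.06,120],[-0.025,0.0317,0,0,0,0,120],[-0.025,0.0317,0,0,0,0,120],[-0.025,0.0317,0,0,0,0,120],[-0.025,0.0317,0,0,0,0,120],[-0.025,0.0317,0,0,0,0,120],[-0.025,0.0317,0,0,0,0,120],[-0.025,0.0317,0,0,0,0,120]]

```text
clock: 0.77
position: [289.5, -348.7, 209.1]
ee_rot: [-0.101, 0.995, 0.0, -0.0]
contact_force: [0.7, 0.6, 0.5]
gripper_width: 45.2
```

drive_tool:
  moves:
    - [[-0.025,0.0317,0,0,0,0,120],[-0.025,0.0317,0,0,0,0,120],[-0.025,0.0317,0,0,0,0,120],[-0.025,0.0317,0,0,0,0,120],[-0.025,0.0317,0,0,0,0,120],[-0.025,0.0317,0,0,0,0,120],[-0.025,0.0317,0,0,0,0,120],[0,0,0,0,0,0,120]]

```text
clock: 1.43
position: [418.6, -93.3, 209.5]
ee_rot: [-0.105, 0.994, 0.0, 0.001]
contact_force: [-0.1, -0.6, -0.2]
gripper_width: 45.2
```

drive_tool:
  moves:
    - [[-0.0246,0.0313,0,0,0,0,120],[-0.0246,0.0313,0,0,0,0,120],[-0.0246,0.0313,0,0,0,0,120],[-0.0246,0.0313,0,0,0,0,120],[-0.0246,0.0313,0,0,0,0,120],[-0.0246,0.0313,0,0,0,0,120],[-0.0246,0.0313,0,0,0,0,120],[-0.0246,0.0313,0,0,0,0,120]]

```text
clock: 2.1
position: [558.2, 188.7, 209.0]
ee_rot: [-0.102, 0.995, -0.0, -0.0]
contact_force: [1.9, -0.1, 0.1]
gripper_width: 45.5
```

drive_tool:
  moves:
    - [[-0.0246,0.0313,0,0,0,0,120],[-0.0246,0.0313,0,0,0,0,120],[-0.0246,0.0313,0,0,0,0,120],[0,0,0.03,0,0,0,120],[0,0,0.03,0,0,0,120],[0,0,0.03,0,0,0,120],[0,0,0,0,0,0,120]]

```text
clock: 2.68
position: [606.8, 291.5, 111.1]
ee_rot: [-0.101, 0.995, -0.003, -0.007]
contact_force: [-1.2, -0.7, -2.0]
gripper_width: 45.6
```

```bash
python3 - <<'E'
from h import *
s=read_state(); print(s['joints'].round(3),s['position'].round(1))
im=get_image("top"); im2=get_image("scene"); cv2.imwrite("pics/t1.png",im); 
a=cv2.resize(im[180:290,150:290],None,fx=4,fy=4,interpolation=3)
b=cv2.resize(im2[130:290,290:450],(640,440))[:, :]
cv2.imwrite("pics/c1.png",cv2.resize(np.hstack([cv2.resize(a,(400,314)),cv2.resize(im2[130:290,290:490],(393,314))]),None,fx=1,fy=1))
E
```

```text
[ 0.686  0.548  0.023 -0.003 -1.06  -2.053] [606.8 291.5 111.1]
```

View pics/c1.png

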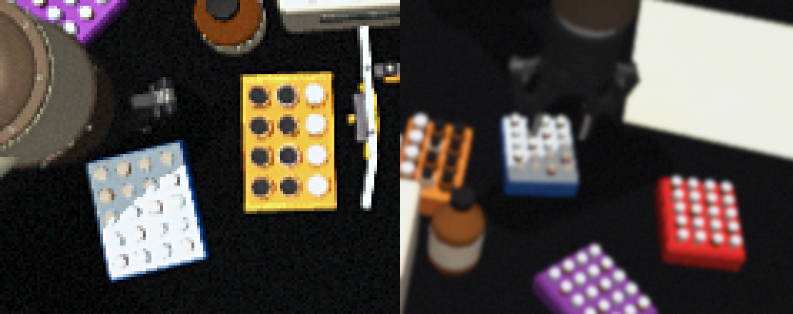

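The gripper hangs just beyond the carrier's far face, between the rack and the purple block. I back off 13 mm more, centre it, and go down.

drive_tool:
  moves:
    - [[-0.013,0.006,0,0,0,0,120],[0,0,0,0,0,0,120],[0,0,0.03,0,0,0,120],[0,0,0.03,0,0,0,120],[0,0,0.02,0,0,0,120],[0,0,0.01,0,0,0,120],[0,0,0,0,0,0,120],[0,0,0,0,0,0,120]]

```text
clock: 3.45
position: [623.8, 303.0, 31.2]
ee_rot: [-0.102, 0.995, 0.0, 0.001]
contact_force: [0.3, 0.4, 1.5]
gripper_width: 45.0
```

drive_tool:
  moves:
    - [[0,0,0.013,0,0,0,120],[0,0,0,0,0,0,120],[0.008,0,0,0,0,0,120],[0.006,0,0,0,0,0,120],[0.004,0,0,0,0,0,120],[0.004,0,0,0,0,0,120],[0.006,0,0,0,0,0,120],[0.008,0,0,0,0,0,120]]

```text
clock: 4.12
position: [587.3, 295.3, 16.7]
ee_rot: [-0.102, 0.995, 0.0, 0.0]
contact_force: [-0.9, 0.3, 0.3]
gripper_width: 45.3
```

```bash
python3 - <<'E'
from h import *
im=get_image("top"); cv2.imwrite("pics/t2.png",im); print(carrier(im), read_state()['position'])
E
```

```text
(((531.9595336914062, 280.87152099609375), (98.23945617675781, 92.24738311767578), 12.05460262298584), array([182, 233,  41,  46, 169], dtype=int32), array([515.49457, 268.1356 ], dtype=float32)) [585.29916232 294.70986378  16.50404369]
```

```bash
python3 - <<'E'
from h import *
im=cv2.imread("pics/t2.png"); s=read_state(); print(s['contact_force'],s['position'])
im0=cv2.imread("pics/top0.png")
a=np.vstack([im0[215:285,160:290],im[215:285,160:290]])
a=cv2.resize(cv2.convertScaleAbs(a,alpha=1.6,beta=30),None,fx=4.2,fy=4.2,interpolation=cv2.INTER_CUBIC); cv2.imwrite("pics/c2.png",a)
E
```

```text
[-1.64938691 -0.67173297  0.69024087] [585.29916232 294.70986378  16.50404369]
```

View pics/c2.png

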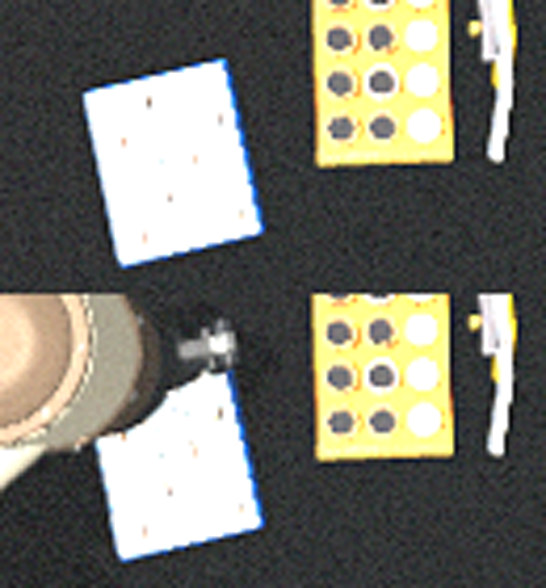

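```bash
python3 - <<'E'
from h import *
s=read_state();p=s['position'];y=np.array([-.203,.979,0])
for k in(-40,-30,-22,0): 
  for z in (10,60): print(k,z,((proj("top",(p+k*y)*[1,1,0]+[0,0,z])-[160,215-70])*4.2).round())
print(ray("top",np.array([[228,370],[215,330],[235,345],[215,362]])/4.2+[160,145],30), ray("top",np.array([[228,370],[215,330],[235,345],[215,362]])/4.2+[160,145],15))
E
```

```text
-40 10 [[220. 364.]]
-40 60 [[208. 361.]]
-30 10 [[205. 368.]]
-30 60 [[192. 364.]]
-22 10 [[192. 371.]]
-22 60 [[179. 367.]]
0 10 [[158. 379.]]
0 60 [[142. 376.]]
[[588.80405742 247.92521421]
 [613.58881977 255.80861751]
 [604.07648291 243.55430023]
 [593.88998632 255.87970629]] [[589.44003078 249.99214666]
 [614.59382189 257.99292863]
 [604.93985261 245.55615265]
 [594.60168581 258.06507588]]
```

```bash
python3 - <<'E'
from h import *
im=get_image("scene"); cv2.imwrite("pics/s2.png",im); print(read_state()['position'],read_state()['contact_force'])
im0=cv2.imread("pics/scene0.png")
a=np.hstack([im0[165:255,330:400],im[165:255,330:400]])
a=cv2.resize(cv2.convertScaleAbs(a,alpha=1.6,beta=30),None,fx=5.5,fy=5.5,interpolation=cv2.INTER_CUBIC); cv2.imwrite("pics/c3.png",a)
s=read_state();p=s['position'];y=np.array([-.203,.979,0])
for k in(-35,35): 
  for z in (10,50): print(k,z,((proj("scene",(p+k*y)*[1,1,0]+[0,0,z])-[330-70,165])*5.5).round())
E
```

```text
[586.08641107 294.91112419  16.55871191] [ 0.67514394 -0.20669268 -0.50392735]
-35 10 [[482. 326.]]
-35 50 [[495. 270.]]
35 10 [[636. 333.]]
35 50 [[654. 277.]]
```

View pics/c3.png

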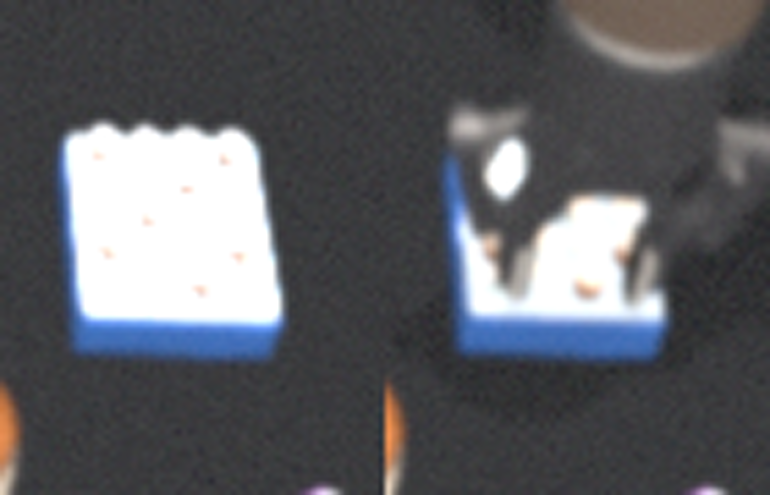

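The carrier has not moved, yet the fingers appear over its top. I retrace the way I came and look at the tip height against a clear background.

drive_tool:
  moves:
    - [[-0.015,0,0,0,0,0,120],[-0.015,0,0,0,0,0,120],[-0.01,0,0,0,0,0,120],[-0.005,0,0,0,0,0,120],[0,0,0,0,0,0,120],[0,0,0,0,0,0,120],[0,0,0,0,0,0,120]]

```text
clock: 4.8
position: [630.9, 304.1, 16.2]
ee_rot: [-0.102, 0.995, -0.0, -0.0]
contact_force: [1.1, -0.2, 0.3]
gripper_width: 45.0
```

```bash
python3 - <<'E'
from h import *
im=get_image("scene"); t=get_image("top"); cv2.imwrite("pics/s3.png",im);cv2.imwrite("pics/t3.png",t)
s=read_state();p=s['position']; print(s)
y=np.array([-.203,.979,0])
for k in(-28,28): 
  for z in (10,30,50): print(k,z,proj("scene",(p+k*y)*[1,1,0]+[0,0,z])-[330,165],proj("top",(p+k*y)*[1,1,0]+[0,0,z]))
a=im[165:255,330:400]; b=t[205:295,165:235]
a=cv2.resize(cv2.convertScaleAbs(np.hstack([a,b]),alpha=1.8,beta=50),None,fx=5.5,fy=5.5,interpolation=cv2.INTER_CUBIC); cv2.imwrite("pics/c4.png",a)
E
```

```text
{'clock': 4.9, 'joints': array([ 6.79402205e-01,  6.77020064e-01, -1.73977644e-03, -1.10032511e-04,
       -8.92464495e-01, -2.04610317e+00]), 'joint_vel': array([ 0.00023573, -0.00024754,  0.00341567,  0.00180689, -0.00033336,
        0.00028085]), 'joint_efforts': array([-5.93654439e-02, -4.96073055e+01,  1.57796448e+01,  3.50277543e+00,
       -7.84716776e-04, -4.92991894e-04]), 'position': array([630.99379208, 304.25987218,  16.47576416]), 'ee_rot': array([-1.01836300e-01,  9.94801146e-01, -8.09182943e-05, -2.02692829e-04]), 'contact_force': array([-0.12389565, -0.45572493, -0.17908039]), 'wrist_torque': array([ 0.00943437, -0.03844455, -0.01748209]), 'gripper_width': 45.592515569583654}
-28 10 [[21.71707301 74.26597127]] [[204.29416077 215.50828775]]
-28 30 [[22.99812469 69.32068318]] [[203.03143034 214.85777992]]
-28 50 [[24.31949791 64.21974043]] [[201.71793984 214.18112254]]
28 10 [[44.79131006 75.22841714]] [[183.47989648 220.23999155]]
28 30 [[46.43110993 70.29431064]] [[181.80322726 219.68143836]]
28 50 [[48.12256272 65.20478208]] [[180.05900081 219.10037966]]
```

View pics/c4.png

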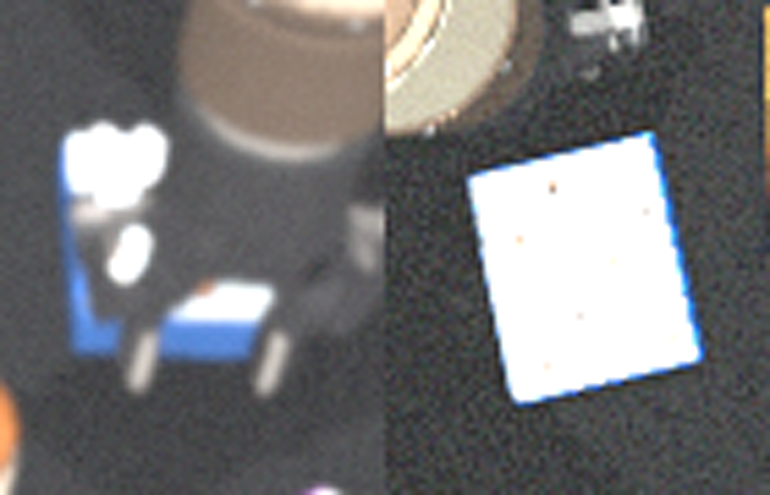

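```bash
python3 - <<'E'
from h import *
f=lambda p,z:ray("scene",np.array(p)/5.5+[330,165],z).round(1).tolist()
print("carrier far bottom",f([[75,354],[272,357]],0),"top",f([[82,320],[283,322]],30))
for z in(5,10,15,20,25,30):print("tips",z,f([[138,395],[266,396]],z))
print("brown rack/dock cross-check: carrier from top",ray("top",np.array([[515-385,405],[700-385,360],[652-385,133],[470-385,178]])/5.5+[165,205],30).round(1).tolist())
E
```

```text
carrier far bottom [[603.4, 253.6], [582.2, 341.1]] top [[607.7, 253.2], [586.0, 340.2]]
tips 5 [[623.3, 284.2], [609.3, 339.9]]
tips 10 [[627.2, 283.9], [613.3, 339.2]]
tips 15 [[631.1, 283.6], [617.3, 338.6]]
tips 20 [[635.0, 283.3], [621.3, 337.9]]
tips 25 [[638.9, 283.0], [625.3, 337.3]]
tips 30 [[642.8, 282.7], [629.3, 336.6]]
brown rack/dock cross-check: carrier from top [[474.6, 313.6], [493.1, 228.0], [598.9, 249.8], [579.7, 334.9]]
```

Both cameras agree on the carrier, and it has not moved. The image geometry says the half-open tips are at about z=30, over the rim, so they are higher than I assumed. I go lower in small steps here in the clear and watch the force.

drive_tool:
  moves:
    - [[0,0,0.003,0,0,0,120],[0,0,0.003,0,0,0,120],[0,0,0,0,0,0,120],[0,0,0,0,0,0,120]]

```text
clock: 5.23
position: [631.2, 304.2, 10.0]
ee_rot: [-0.102, 0.995, -0.0, -0.0]
contact_force: [-0.4, 1.2, -0.7]
gripper_width: 45.5
```

drive_tool:
  moves:
    - [[0,0,0.002,0,0,0,120],[0,0,0.002,0,0,0,120],[0,0,0,0,0,0,120],[0,0,0,0,0,0,120]]

```text
clock: 5.57
position: [631.5, 304.3, 6.2]
ee_rot: [-0.102, 0.995, -0.0, -0.0]
contact_force: [0.2, 0.1, 0.3]
gripper_width: 44.9
```

drive_tool:
  moves:
    - [[0,0,0.002,0,0,0,120],[0,0,0.002,0,0,0,120],[0,0,0,0,0,0,120],[0,0,0,0,0,0,120]]

```text
clock: 5.9
position: [631.4, 304.3, 2.1]
ee_rot: [-0.102, 0.995, -0.0, -0.0]
contact_force: [-0.0, -0.0, -0.2]
gripper_width: 45.4
```

drive_tool:
  moves:
    - [[0.007,0,0,0,0,0,120],[0.007,0,0,0,0,0,120],[0.005,0,0,0,0,0,120],[0.005,0,0,0,0,0,120],[0.005,0,0,0,0,0,120],[0.005,0,0,0,0,0,120]]

```text
clock: 6.4
position: [598.3, 297.7, 2.8]
ee_rot: [-0.102, 0.995, 0.0, 0.001]
contact_force: [2.2, -0.1, -1.0]
gripper_width: 45.3
```

There is now a steady contact force of about 2 N, so I continue the pull.

drive_tool:
  moves:
    - [[0.006,0,0,0,0,0,120],[0.006,0,0,0,0,0,120],[0.006,0,0,0,0,0,120],[0.006,0,0,0,0,0,120],[0.006,0,0,0,0,0,120],[0.006,0,0,0,0,0,120]]

```text
clock: 6.9
position: [562.7, 290.3, 2.6]
ee_rot: [-0.102, 0.995, 0.0, 0.0]
contact_force: [1.7, 0.6, 0.4]
gripper_width: 45.7
```

```bash
python3 - <<'E'
from h import *
im=get_image("top"); cv2.imwrite("pics/t4.png",im); print(carrier(im), read_state()['position'])
# near edge: lowest blue/white corner in pixels, now and at start
for f in("top0","t4"):
    h=cv2.cvtColor(cv2.imread(f"pics/{f}.png"),cv2.COLOR_BGR2HSV)[215:292,170:232]
    m=((h[...,2]>120)&(h[...,1]<40))|((h[...,0]>98)&(h[...,0]<125)&(h[...,2]>60)&(h[...,1]>80))
    v,u=np.nonzero(m); q=ray("top",np.c_[u+170,v+215],30); print(f,q[:,0].min(), q[q[:,0].argmin()])
E
```

```text
(((500.364013671875, 274.95806884765625), (110.06673431396484, 92.69804382324219), 11.708794593811035), array([187, 244,  39,  50, 172], dtype=int32), array([481.74792, 258.10355], dtype=float32)) [561.07429838 289.61993419   2.44018227]
top0 476.08969807031576 [476.08969807 310.11269559]
t4 442.95038131592116 [442.95038132 282.21245095]
```

It works: the carrier is now at (500, 275), yaw 0.204. I pull another 54 mm, then back off, lift and turn.

drive_tool:
  moves:
    - [[0.007,0,0,0,0,0,120],[0.007,0,0,0,0,0,120],[0.007,0,0,0,0,0,120],[0.007,0,0,0,0,0,120],[0.007,0,0,0,0,0,120],[0.007,0,0,0,0,0,120],[0.007,0,0,0,0,0,120],[0.004,0,0,0,0,0,120]]

```text
clock: 7.62
position: [510.0, 279.1, 2.4]
ee_rot: [-0.102, 0.995, -0.0, -0.0]
contact_force: [3.0, 0.7, -0.5]
gripper_width: 45.2
```

drive_tool:
  moves:
    - [[0,0,0,0,0,0,120],[-0.02,0,0,0,0,0,120],[-0.01,0,0,0,0,0,120],[0,0,-0.03,0,0,0,120],[0,0,-0.04,0,0,0,120],[0,0,-0.04,0,0,0,120],[0,0.04,0,0,0,-0.12,120],[0,0,0,0,0,-0.12,120]]

```text
clock: 8.28
position: [533.2, 329.4, 115.8]
ee_rot: [-0.224, 0.975, 0.002, 0.003]
contact_force: [0.6, 0.6, -0.7]
gripper_width: 45.5
```

drive_tool:
  moves:
    - [[0,0,0,0,0,-0.12,120],[0,0,0,0,0,-0.12,120],[0,0,0,0,0,-0.12,120],[0,0,0,0,0,-0.12,120],[0,0,0,0,0,-0.12,120],[0,0,0,0,0,-0.12,120],[0,0,0,0,0,-0.12,120],[0,0,0,0,0,-0.12,120]]

```text
clock: 8.95
position: [531.4, 324.0, 111.7]
ee_rot: [-0.648, 0.762, 0.0, -0.002]
contact_force: [0.2, 0.5, -0.6]
gripper_width: 45.2
```

```bash
python3 - <<'E'
from h import *
im=get_image("top"); cv2.imwrite("pics/t5.png",im); s=read_state(); print(carrier(im), s['position'],s['ee_rot'],s['joints'])
E
```

```text
(((447.74755859375, 264.162841796875), (110.62843322753906, 92.7425537109375), 11.730097770690918), array([187, 264,  43,  51, 222], dtype=int32), array([445.20694, 259.6727 ], dtype=float32)) [531.48172491 324.05333098 111.69026113] [-6.49186140e-01  7.60628159e-01  1.52919926e-04 -1.46137836e-03] [ 8.06837500e-01  4.62761124e-01 -1.27320172e-01 -7.17157190e-04
 -9.83592581e-01 -9.64205864e-01]
```

The carrier is at (448, 264), clear of the fixtures. I line the tool up on its left (+y) side.

drive_tool:
  moves:
    - [[0,0,0,0,0,-0.099,120],[0,0,0,0,0,-0.099,120],[-0.024,0.028,0,0,0,0,120],[0,0.028,0,0,0,0,120],[0,0.026,0,0,0,0,120],[0,0,0,0,0,0,120],[0,0,0,0,0,0,120]]

```text
clock: 9.58
position: [448.4, 345.9, 112.5]
ee_rot: [0.718, -0.696, -0.0, 0.001]
contact_force: [-0.0, 0.7, 0.3]
gripper_width: 45.2
```

drive_tool:
  moves:
    - [[0,0,0.03,0,0,0,120],[0,0,0.03,0,0,0,120],[0,0,0.025,0,0,0,120],[0,0,0.015,0,0,0,120],[0,0,0.006,0,0,0,120],[0,0,0,0,0,0,120],[0,0,0,0,0,0,120],[0,0,0,0,0,0,120]]

```text
clock: 10.25
position: [450.7, 347.0, 7.6]
ee_rot: [0.718, -0.696, -0.0, -0.001]
contact_force: [0.9, 0.3, -0.8]
gripper_width: 45.4
```

drive_tool:
  moves:
    - [[0,0,0.005,0,0,0,120],[0.008,0,0,0,0,0,120],[0.006,0,0,0,0,0,120],[0.006,0,0,0,0,0,120],[0.006,0,0,0,0,0,120],[0.006,0,0,0,0,0,120],[0.006,0,0,0,0,0,120],[0.006,0,0,0,0,0,120]]

```text
clock: 10.92
position: [451.7, 302.2, 1.8]
ee_rot: [0.718, -0.696, -0.0, -0.001]
contact_force: [0.8, 3.1, -0.6]
gripper_width: 45.1
```

drive_tool:
  moves:
    - [[0.008,0,0,0,0,0,120],[0.008,0,0,0,0,0,120],[0.008,0,0,0,0,0,120],[0.008,0,0,0,0,0,120],[0.008,0,0,0,0,0,120],[0.008,0,0,0,0,0,120],[0.008,0,0,0,0,0,120],[0.008,0,0,0,0,0,120]]

```text
clock: 11.58
position: [453.0, 237.4, 1.4]
ee_rot: [0.718, -0.696, -0.0, -0.0]
contact_force: [0.3, 3.0, 2.4]
gripper_width: 45.4
```

```bash
python3 - <<'E'
from h import *
im=get_image("top"); cv2.imwrite("pics/t6.png",im); s=read_state(); print(carrier(im), s['position'],s['ee_rot'])
E
```

```text
(((443.3935852050781, 182.61212158203125), (109.68397521972656, 89.73969268798828), 1.7648272514343262), array([222, 268,  37,  44, 105], dtype=int32), array([468.65375, 166.95099], dtype=float32)) [452.06683468 235.46251601   1.10157164] [ 7.17467300e-01 -6.96590566e-01 -1.18936051e-04  1.49754887e-03]
```

Carrier aligned at yaw 0.03, (443, 183). I continue across.

drive_tool:
  moves:
    - [[0.01,0,0,0,0,0,120],[0.01,0,0,0,0,0,120],[0.01,0,0,0,0,0,120],[0.01,0,0,0,0,0,120],[0.01,0,0,0,0,0,120],[0.01,0,0,0,0,0,120],[0.01,0,0,0,0,0,120],[0.01,0,0,0,0,0,120]]

```text
clock: 12.3
position: [455.3, 157.0, 1.3]
ee_rot: [0.718, -0.696, -0.0, 0.0]
contact_force: [-0.4, 2.5, -0.9]
gripper_width: 45.4
```

drive_tool:
  moves:
    - [[0.01,0,0,0,0,0,120],[0.01,0,0,0,0,0,120],[0.01,0,0,0,0,0,120],[0.01,0,0,0,0,0,120],[0.01,0,0,0,0,0,120],[0.006,0,0,0,0,0,120],[0.004,0,0,0,0,0,120],[0,0,0,0,0,0,120]]

```text
clock: 12.97
position: [457.1, 97.2, 1.4]
ee_rot: [0.718, -0.696, -0.0, 0.001]
contact_force: [1.5, -0.2, 1.6]
gripper_width: 45.2
```

```bash
python3 - <<'E'
from h import *
im=get_image("top"); cv2.imwrite("pics/t7.png",im); s=read_state(); print(carrier(im), s['position'],s['ee_rot'])
E
```

```text
(((501.9853210449219, 40.007747650146484), (83.39766693115234, 19.49374771118164), 78.17427062988281), array([279, 264,  33,   9,  48], dtype=int32), array([500.38126 ,  33.835903], dtype=float32)) [457.12821013  97.60196058   1.4169961 ] [ 7.17813319e-01 -6.96235451e-01 -3.68990341e-05  4.82908774e-04]
```

drive_tool:
  moves:
    - [[0.005,0,0,0,0,0,120],[0.005,0,0,0,0,0,120],[0.005,0,0,0,0,0,120],[0.004,0,0,0,0,0,120],[0.002,0,0,0,0,0,120],[0,0,0,0,0,0,120],[0,0,0,0,0,0,120]]

```text
clock: 13.6
position: [457.6, 76.7, 1.3]
ee_rot: [0.718, -0.696, -0.0, 0.001]
contact_force: [-0.9, -0.9, -0.4]
gripper_width: 45.0
```

drive_tool:
  moves:
    - [[-0.015,0,0,0,0,0,120],[-0.02,0,0,0,0,0,120],[0,0,-0.04,0,0,0,120],[0,0,-0.04,0,0,0,120],[0,0,-0.03,0,0,0,120],[-0.01,0.04,0,0,0,0.12,120],[0,0.04,0,0,0,0.12,120],[0,0,0,0,0,0.12,120]]

```text
clock: 14.27
position: [374.0, 121.5, 110.8]
ee_rot: [-0.584, 0.811, 0.001, -0.003]
contact_force: [0.4, 0.1, 0.2]
gripper_width: 44.9
```

```bash
python3 - <<'E'
from h import *
im=get_image("top"); cv2.imwrite("pics/t8.png",im); s=read_state(); print(carrier(im), s['position'],s['ee_rot'])
cv2.imwrite("pics/c8.png",cv2.resize(im[180:320,215:375],None,fx=4,fy=4,interpolation=cv2.INTER_CUBIC))
E
```

```text
(((448.5477600097656, 23.822629928588867), (110.91767120361328, 90.49269104003906), 1.5944231748580933), array([284, 264,  36,  46, 138], dtype=int32), array([460.77448 ,  45.812492], dtype=float32)) [377.10690135 122.7601934  111.39494289] [-5.83495498e-01  8.12115596e-01  2.16455152e-04 -1.10263151e-03]
```

View pics/c8.png

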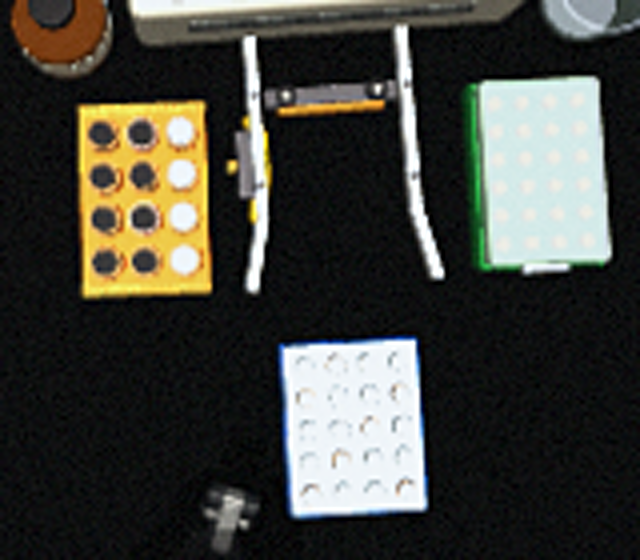

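The carrier stands in front of the mouth at (448.5, 23.8), yaw 0.028, nearly on the centre line and well clear of the fixtures. I move behind it on the robot side.

drive_tool:
  moves:
    - [[0,0,0,0,0,0.1207,120],[0,0,0,0,0,0.1207,120],[0,0,0,0,0,0.1207,120],[0,0,0,0,0,0.1207,120],[0,0,0,0,0,0.1207,120],[0,0,0,0,0,0.1207,120],[0,0,0,0,0,0.1207,120],[0,0,0,0,0,0.1207,120]]

```text
clock: 14.98
position: [380.9, 123.8, 111.4]
ee_rot: [-0.142, 0.99, -0.0, -0.0]
contact_force: [-0.2, -0.6, -0.8]
gripper_width: 45.3
```

drive_tool:
  moves:
    - [[0,0,0,0,0,0.1207,120],[0,0,0,0,0,0.1207,120],[0.008,-0.0336,0,0,0,0,120],[0,-0.0336,0,0,0,0,120],[0,-0.0336,0,0,0,0,120],[0,0,0,0,0,0,120],[0,0,0,0,0,0,120],[0,0,0,0,0,0,120]]

```text
clock: 15.65
position: [377.8, 22.9, 111.5]
ee_rot: [-0.023, 1.0, -0.0, 0.0]
contact_force: [0.6, 0.5, -0.2]
gripper_width: 45.1
```

drive_tool:
  moves:
    - [[0.006,-0.001,0.01,0,0,0.005,120],[0,0,0.03,0,0,0,120],[0,0,0.03,0,0,0,120],[0,0,0.02,0,0,0,120],[0,0,0.014,0,0,0,120],[0,0,0.004,0,0,0,120],[0,0,0,0,0,0,120],[0,0,0,0,0,0,120]]

```text
clock: 16.32
position: [372.0, 22.5, 3.8]
ee_rot: [-0.022, 1.0, 0.0, 0.0]
contact_force: [0.4, 1.0, -0.0]
gripper_width: 45.1
```

drive_tool:
  moves:
    - [[-0.008,0,0,0,0,0,120],[-0.006,0,0,0,0,0,120],[-0.006,0,0,0,0,0,120],[-0.006,0,0,0,0,0,120],[-0.006,0,0,0,0,0,120],[-0.006,0,0,0,0,0,120],[-0.006,0,0,0,0,0,120],[-0.006,0,0,0,0,0,120]]

```text
clock: 16.98
position: [420.7, 23.0, 4.2]
ee_rot: [-0.02, 1.0, -0.0, -0.001]
contact_force: [-5.3, 0.6, 9.3]
gripper_width: 45.4
```

```bash
python3 - <<'E'
from h import *
im=get_image("top"); cv2.imwrite("pics/t9.png",im); s=read_state(); print(carrier(im), s['position'],s['ee_rot'],s['contact_force'])
E
```

```text
(((483.5654296875, 24.483848571777344), (110.0628890991211, 90.06295776367188), 2.0370166301727295), array([284, 250,  35,  46, 127], dtype=int32), array([500.93063 ,  47.452488], dtype=float32)) [422.6329292   23.56796904   4.40282529] [-2.06216320e-02  9.99787336e-01 -8.42093104e-05  1.56047902e-04] [-1.78405784 -1.10008074  3.65330678]
```

drive_tool:
  moves:
    - [[-0.005,0,0,0,0,0,120],[-0.005,0,0,0,0,0,120],[-0.005,0,0,0,0,0,120],[-0.005,0,0,0,0,0,120]]

```text
clock: 17.37
position: [440.7, 23.9, 4.3]
ee_rot: [-0.02, 1.0, -0.0, -0.001]
contact_force: [-4.9, 0.4, 7.4]
gripper_width: 45.3
```

```bash
python3 - <<'E'
from h import *
s=read_state(); print(s)
E
```

```text
{'clock': 17.3667, 'joints': array([ 4.24473640e-01,  3.62822044e-01, -6.82184794e-01, -3.39498760e-04,
       -5.28019057e-01, -1.95430493e+00]), 'joint_vel': array([-5.52263642e-02,  7.52380537e-02,  1.43633136e-01,  1.23485747e-04,
       -7.00955226e-02,  5.36514722e-02]), 'joint_efforts': array([ 1.88462008e-01, -2.72503799e+01,  1.13396215e+01,  2.55673997e+00,
        1.34310789e+00, -1.94562954e-02]), 'position': array([440.7086617 ,  23.87546892,   4.27137765]), 'ee_rot': array([-2.03343773e-02,  9.99792610e-01, -3.59723305e-04, -1.05859768e-03]), 'contact_force': array([-4.91669965,  0.37892601,  7.39462079]), 'wrist_torque': array([-0.12165187,  1.37358664, -0.06260561]), 'gripper_width': 45.30537754434084}
```

The upward force of 7 N says the tips are riding on the carrier's rim at this height. I back off, go lower, and push again.

drive_tool:
  moves:
    - [[0.01,0,0,0,0,0,120],[0.01,0,0,0,0,0,120],[0,0,0.003,0,0,0,120],[0,0,0.003,0,0,0,120],[0,0,0.002,0,0,0,120],[0,0,0,0,0,0,120],[0,0,0,0,0,0,120]]

```text
clock: 17.95
position: [421.5, 23.8, -4.7]
ee_rot: [-0.021, 1.0, -0.0, -0.0]
contact_force: [-0.1, 0.9, -0.1]
gripper_width: 45.5
```

```bash
python3 - <<'E'
from h import *
im=get_image("scene"); cv2.imwrite("pics/s10.png",im); t=get_image("top");cv2.imwrite("pics/t10.png",t); print(carrier(t),read_state()['position'],read_state()['contact_force'])
E
```

```text
(((504.3126525878906, 25.060012817382812), (110.90801239013672, 90.67373657226562), 1.9510456323623657), array([283, 243,  38,  45, 158], dtype=int32), array([491.79776 ,  43.552937], dtype=float32)) [421.58611274  23.86207371  -4.54984176] [0.04089004 0.49178964 0.17238839]
```

drive_tool:
  moves:
    - [[-0.008,0,0,0,0,0,120],[-0.005,0,0,0,0,0,120],[-0.004,0,0,0,0,0,120],[-0.004,0,0,0,0,0,120],[-0.004,0,0,0,0,0,120],[-0.004,0,0,0,0,0,120],[-0.004,0,0,0,0,0,120],[-0.004,0,0,0,0,0,120]]

```text
clock: 18.72
position: [458.5, 25.2, -4.7]
ee_rot: [-0.021, 1.0, -0.0, -0.0]
contact_force: [-2.1, -0.1, -1.4]
gripper_width: 44.8
```

drive_tool:
  moves:
    - [[-0.003,0,0,0,0,0,120],[-0.003,0,0,0,0,0,120],[-0.003,0,0,0,0,0,120],[-0.003,0,0,0,0,0,120],[-0.002,0,0,0,0,0,120],[-0.002,0,0,0,0,0,120]]

```text
clock: 19.22
position: [474.5, 26.0, -4.5]
ee_rot: [-0.021, 1.0, -0.0, -0.0]
contact_force: [-2.7, -0.5, -0.6]
gripper_width: 45.1
```

```bash
python3 - <<'E'
from h import *
t=get_image("top");cv2.imwrite("pics/t11.png",t); print(carrier(t),read_state()['position'],read_state()['contact_force'])
E
```

```text
(((539.0374755859375, 64.06924438476562), (18.49664306640625, 107.6996841430664), 89.8533706665039), array([282, 230,   9,  43,  83], dtype=int32), array([538.0228 ,  68.12491], dtype=float32)) [474.9842388   26.08046633  -4.42670671] [-1.28741234 -0.43832547 -0.47477362]
```

drive_tool:
  moves:
    - [[-0.002,0,0,0,0,0,120],[-0.002,0,0,0,0,0,120],[-0.002,0,0,0,0,0,120],[-0.002,0,0,0,0,0,120],[-0.002,0,0,0,0,0,120],[-0.002,0,0,0,0,0,120],[-0.002,0,0,0,0,0,120],[-0.002,0,0,0,0,0,120]]

```text
clock: 19.93
position: [490.3, 26.5, -4.5]
ee_rot: [-0.021, 1.0, -0.0, -0.0]
contact_force: [-3.1, -0.6, 1.4]
gripper_width: 45.5
```

drive_tool:
  moves:
    - [[-0.002,0,0,0,0,0,120],[-0.002,0,0,0,0,0,120],[-0.002,0,0,0,0,0,120],[-0.002,0,0,0,0,0,120],[-0.002,0,0,0,0,0,120],[-0.002,0,0,0,0,0,120],[-0.002,0,0,0,0,0,120],[-0.002,0,0,0,0,0,120]]

```text
clock: 20.6
position: [506.4, 27.2, -4.5]
ee_rot: [-0.021, 1.0, -0.0, -0.0]
contact_force: [-3.6, -0.9, 2.4]
gripper_width: 45.3
```

```bash
python3 - <<'E'
from h import *
t=get_image("top");cv2.imwrite("pics/t12.png",t); print(carrier(t),read_state()['position'],read_state()['contact_force'])
E
```

```text
(((581.5208129882812, 66.4998550415039), (40.815521240234375, 110.38473510742188), 69.07225799560547), array([282, 217,  18,  41,  90], dtype=int32), array([584.87537 ,  66.338554], dtype=float32)) [507.01349154  27.38383785  -4.46475948] [-2.58571646 -0.56391638  0.30739294]
```

drive_tool:
  moves:
    - [[-0.0015,0,0,0,0,0,120],[-0.0015,0,0,0,0,0,120],[-0.0015,0,0,0,0,0,120],[-0.0015,0,0,0,0,0,120],[-0.0015,0,0,0,0,0,120],[-0.0015,0,0,0,0,0,120],[-0.0015,0,0,0,0,0,120],[-0.0015,0,0,0,0,0,120]]

```text
clock: 21.32
position: [518.3, 27.7, -4.5]
ee_rot: [-0.021, 1.0, -0.0, -0.0]
contact_force: [-4.0, -2.0, 1.8]
gripper_width: 45.4
```

drive_tool:
  moves:
    - [[-0.001,0,0,0,0,0,120],[-0.001,0,0,0,0,0,120],[-0.001,0,0,0,0,0,120],[-0.001,0,0,0,0,0,120],[-0.001,0,0,0,0,0,120]]

```text
clock: 21.73
position: [523.3, 27.9, -4.5]
ee_rot: [-0.021, 1.0, -0.0, -0.0]
contact_force: [-3.3, -1.8, 1.3]
gripper_width: 45.1
```

drive_tool:
  moves:
    - [[-0.0008,0,0,0,0,0,120],[-0.0008,0,0,0,0,0,120],[-0.0008,0,0,0,0,0,120],[-0.0008,0,0,0,0,0,120],[-0.0008,0,0,0,0,0,120]]

```text
clock: 22.15
position: [527.3, 28.1, -4.5]
ee_rot: [-0.021, 1.0, -0.0, -0.0]
contact_force: [-4.2, -1.6, 1.1]
gripper_width: 45.3
```

drive_tool:
  moves:
    - [[-0.0005,0,0,0,0,0,120],[-0.0005,0,0,0,0,0,120],[-0.0005,0,0,0,0,0,120],[-0.0005,0,0,0,0,0,120]]

```text
clock: 22.48
position: [529.2, 28.2, -4.5]
ee_rot: [-0.021, 1.0, -0.0, -0.0]
contact_force: [-2.6, -2.7, 1.7]
gripper_width: 45.0
```

```bash
python3 - <<'E'
from h import *
t=get_image("top");cv2.imwrite("pics/t13.png",t); s=read_state();print(s['position'],s['contact_force'])
# gap between carrier leading edge and orange pad along columns
h=cv2.cvtColor(t,cv2.COLOR_BGR2HSV)
for u in(290,296,302,308): print(u,[(v,*h[v,u].tolist()) for v in range(202,216)])
E
```

```text
[529.40105555  28.23793487  -4.51866132] [-3.50976135 -1.88779347  0.42591835]
290 [(202, 163, 15, 120), (203, 168, 10, 132), (204, 120, 6, 127), (205, 127, 17, 135), (206, 18, 149, 178), (207, 20, 207, 220), (208, 167, 60, 107), (209, 104, 26, 251), (210, 102, 10, 253), (211, 102, 10, 250), (212, 101, 11, 248), (213, 101, 8, 248), (214, 103, 9, 250), (215, 102, 10, 250)]
296 [(202, 135, 4, 117), (203, 150, 12, 128), (204, 129, 14, 130), (205, 4, 55, 115), (206, 20, 182, 241), (207, 18, 217, 189), (208, 113, 137, 154), (209, 101, 21, 250), (210, 101, 8, 252), (211, 102, 10, 249), (212, 103, 9, 248), (213, 101, 8, 249), (214, 105, 10, 250), (215, 102, 6, 200)]
302 [(202, 162, 10, 130), (203, 158, 16, 127), (204, 117, 19, 133), (205, 18, 113, 142), (206, 20, 195, 239), (207, 18, 240, 133), (208, 105, 89, 221), (209, 105, 16, 252), (210, 99, 7, 250), (211, 100, 9, 250), (212, 103, 9, 251), (213, 105, 8, 252), (214, 101, 9, 227), (215, 103, 15, 233)]
308 [(202, 27, 19, 124), (203, 0, 18, 70), (204, 113, 77, 40), (205, 18, 195, 238), (206, 18, 214, 212), (207, 8, 128, 74), (208, 104, 22, 251), (209, 100, 9, 253), (210, 102, 10, 250), (211, 104, 12, 243), (212, 99, 14, 239), (213, 99, 15, 231), (214, 104, 11, 245), (215, 103, 9, 250)]
```

drive_tool:
  moves:
    - [[-0.0004,0,0,0,0,0,120],[-0.0004,0,0,0,0,0,120],[-0.0004,0,0,0,0,0,120],[-0.0004,0,0,0,0,0,120]]

```text
clock: 22.87
position: [530.7, 28.3, -4.5]
ee_rot: [-0.021, 1.0, -0.0, -0.0]
contact_force: [-3.7, -1.4, 1.8]
gripper_width: 45.8
```

drive_tool:
  moves:
    - [[-0.0004,0,0,0,0,0,120],[-0.0004,0,0,0,0,0,120],[-0.0004,0,0,0,0,0,120]]

```text
clock: 23.12
position: [530.9, 28.1, -4.6]
ee_rot: [-0.02, 1.0, -0.0, -0.001]
contact_force: [-6.5, -1.6, 4.0]
gripper_width: 45.1
```

The tip advances 0.2 mm for a 1.2 mm command while the force rises, so this is the stop. I raise the force gently.

drive_tool:
  moves:
    - [[-0.0005,0,0,0,0,0,120],[-0.0005,0,0,0,0,0,120],[0,0,0,0,0,0,120]]

```text
clock: 23.37
position: [531.1, 27.8, -4.7]
ee_rot: [-0.02, 1.0, -0.0, -0.002]
contact_force: [-6.7, -1.9, 3.6]
gripper_width: 45.0
```

drive_tool:
  moves:
    - [[-0.0007,0,0,0,0,0,120],[-0.0007,0,0,0,0,0,120],[0,0,0,0,0,0,120]]

```text
clock: 23.62
position: [531.2, 27.5, -4.9]
ee_rot: [-0.02, 1.0, -0.001, -0.003]
contact_force: [-8.9, -1.8, 5.5]
gripper_width: 45.0
```

drive_tool:
  moves:
    - [[-0.0007,0,0,0,0,0,120],[-0.0008,0,0,0,0,0,120],[0,0,0,0,0,0,120]]

```text
clock: 23.87
position: [531.3, 27.3, -5.1]
ee_rot: [-0.02, 1.0, -0.001, -0.005]
contact_force: [-12.5, -1.4, 7.0]
gripper_width: 45.4
```

drive_tool:
  moves:
    - [[-0.0006,0,0,0,0,0,120],[0,0,0,0,0,0,120],[0,0,0,0,0,0,120],[0,0,0,0,0,0,120],[0,0,0,0,0,0,120],[0,0,0,0,0,0,120]]

```text
clock: 24.37
position: [531.2, 27.2, -5.3]
ee_rot: [-0.02, 1.0, -0.001, -0.005]
contact_force: [-11.7, -1.4, 7.9]
gripper_width: 44.9
```

```bash
python3 - <<'E'
from h import *
s=read_state();print(s['position'],s['contact_force'])
for _ in range(2): get_image("top"); print(read_state()['contact_force'])
E
```

```text
[531.23335803  27.19800909  -5.26605548] [-11.66665828  -1.37108232   7.89689948]
[-13.20169333  -1.25628655   7.01679559]
[-12.16490349  -0.80102822   7.63490971]
```

The force holds at about 12 N. Bench and clamp friction may take several newtons of that, so I add a little to be sure of more than 5 N on the stop. The total stays below 20.

drive_tool:
  moves:
    - [[-0.0007,0,0,0,0,0,120],[-0.0007,0,0,0,0,0,120],[0,0,0,0,0,0,120],[0,0,0,0,0,0,120],[0,0,0,0,0,0,120],[0,0,0,0,0,0,120],[0,0,0,0,0,0,120]]

```text
clock: 25.05
position: [531.3, 27.0, -5.4]
ee_rot: [-0.02, 1.0, -0.001, -0.007]
contact_force: [-15.3, 0.3, 9.6]
gripper_width: 45.4
```

```bash
python3 - <<'E'
from h import *
s=read_state();print(s['position'],s['contact_force'])
for _ in range(3): get_image("top"); print(read_state()['contact_force'])
E
```

```text
[531.28992213  26.98645009  -5.39891773] [-15.3263175    0.26718068   9.62679232]
[-15.94251783  -0.4912277   10.03173234]
[-14.60876081  -0.69883431   9.58617949]
[-14.8788634   -0.20369985   8.81009406]
```

About 15 N is held steadily. Taking off 4 to 7 N of drag leaves roughly 8 to 11 N on the stop. I back away and look.

drive_tool:
  moves:
    - [[0.003,0,0,0,0,0,120],[0.005,0,0,0,0,0,120],[0.01,0,0,0,0,0,120],[0.02,0,0,0,0,0,120],[0.03,0,0,0,0,0,120],[0.03,0,0,0,0,0,120],[0.03,0,-0.02,0,0,0,120],[0,0,-0.04,0,0,0,120]]

```text
clock: 25.87
position: [399.9, 20.3, 51.7]
ee_rot: [-0.02, 1.0, -0.002, -0.008]
contact_force: [1.2, 0.6, -0.8]
gripper_width: 45.8
```

```bash
python3 - <<'E'
from h import *
t=get_image("top");cv2.imwrite("pics/t14.png",t); s=read_state();print(carrier(t),s['position'],s['contact_force'])
cv2.imwrite("pics/c14.png",cv2.resize(t[180:290,220:370],None,fx=5,fy=5,interpolation=cv2.INTER_CUBIC))
E
```

```text
(((596.4171142578125, 27.308677673339844), (110.21782684326172, 90.79283905029297), 1.67266845703125), array([281, 208,  38,  43, 133], dtype=int32), array([574.37646,  47.36474], dtype=float32)) [410.84169613  24.01955553  61.61651681] [2.87102059 0.42839513 6.77548031]
```

View pics/c14.png

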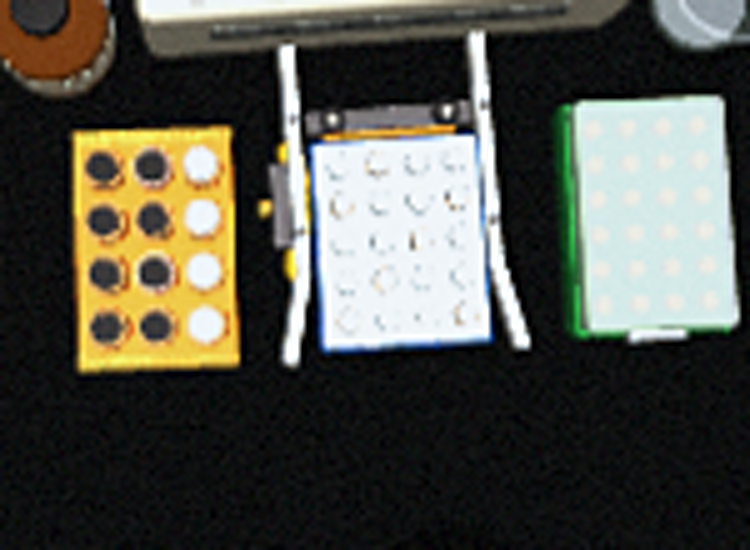

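The picture shows the carrier between the guides, straight, with its leading face at crop row about 140, right against the orange pad. I let the arm settle, then hand in.

drive_tool:
  moves:
    - [[0,0,-0.02,0,0,0,120],[0,0,0,0,0,0,120],[0,0,0,0,0,0,120],[0,0,0,0,0,0,120],[0,0,0,0,0,0,120],[0,0,0,0,0,0,120]]

```text
clock: 26.42
position: [409.8, 23.2, 74.7]
ee_rot: [-0.021, 1.0, -0.0, -0.001]
contact_force: [0.6, 0.3, -0.1]
gripper_width: 45.4
```

```bash
python3 - <<'E'
from h import *
t=get_image("top"); s=read_state();print(carrier(t)[0],s['position'],s['contact_force'],s['clock'])
print(job_done())
E
```

```text
((596.4171142578125, 27.308677673339844), (110.21782684326172, 90.79283905029297), 1.67266845703125) [409.80088308  23.15577835  74.68688712] [-0.65611192 -0.0472346   0.5325293 ] 26.4667
the job is handed in; nothing more can be done
None
```

I pulled the carrier out past the orange rack, pushed it across to the bay's mouth and slid it in past the clamp until it met the end stop. I pressed it there, backed away and handed the job in at 26.5 s; no verdict was reported.

**Last checks**
- **Carrier position:** it rested at (596.4, 27.3) mm, yaw 0.029 rad. That is about 1 mm from my estimate of the bay's centre line and 0.01 rad from its direction. It did not move after I let go.
- **Stop:** the last picture shows the leading face against the orange pad. I could not measure a gap finer than about 2 mm.
- **Fixtures and bystanders:** no push came near the tip box or the rack, and no contact force showed otherwise. I did not re-measure the caddy, beaker or bottle at the end.
- **Robot:** it stood clear, with the wrist force back to noise.

**Doubts**
- **Force on the stop:** the wrist read about 15 N while pressing. The stop's share is inferred, roughly 8 to 11 N after subtracting 4 to 7 N of drag.
- **First pull attempt:** the half-closed tips stood higher than I assumed and passed over the carrier without moving it. I repeated the pull lower.
- **First part of the push in:** the tips pressed down on the carrier's rim with about 7 to 9 N. I backed off and lowered the tool. Pressing on the stop still gave 8 to 10 N of downward force.

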